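# Serve the baked biscuit with the turner

### The job

The big biscuit on the baking sheet is hot: using the turner, lift it clear of the sheet and carry it to the wooden serving board, where it must lie flat, right way up and wholly on the board. Then lay the turner back with its blade flat and roughly centred on the cork rest, and let go. Do not touch the biscuit with the fingers, do not drop or fling it, and leave the ramekin, the mugs and the bottle where they stand.

Things in the scene. Friction and masses are not known exactly. Their poses are not given: they have to be found in the camera images.
- turner: Kitchen turner, loose, 170 g, starting with its blade flat on the cork rest. Origin: centre of the blade's underside; +x to the blade's tip, z up. Steel blade 90 mm long (x -45 to 45), 85 mm wide, 2 mm thick, slippery (friction about 0.3). A 16 mm wide shank climbs from its rear edge to the wooden handle. Centre of mass near x -30: it stands stably on the blade alone, handle in the air.
- turner_grip (a point): Grip point on the axis of the turner's handle, at x -90, z 50 mm in the turner's frame, same axes. The handle is a straight bar 20 mm wide (y) and 22 mm tall, parallel to the blade, from x -175 to -65 mm.
- biscuit: Round golden biscuit with dark chips, rigid, loose, 90 g, 110 mm across and 13 mm thick (too wide for the gripper), lying on the baking sheet. Origin: centre of its underside, z up. Its lower rim is bevelled: the underside is 96 mm across, widening to 110 mm at 5 mm height.
- sheet: Flat aluminium baking sheet, fixed, 250 mm (x) x 270 mm (y), 5 mm thick. Origin: centre of its underside, z up. Only the +x edge has a raised lip, 4 mm thick with its inner face at x = +121 mm, rising 12 mm above the sheet's upper face; the other three edges are open. Things slid along +x stop against the lip.
- board: Wooden serving board, fixed, 200 mm (x) x 300 mm (y) x 18 mm thick, origin: centre of its underside. Two mugs stand towards its -y end; its +y part is free.
- rest: Cork rest, fixed pad 130 mm (x) x 120 mm (y) x 8 mm thick. Origin: centre of its underside.
- ramekin: White ceramic ramekin, loose, 70 mm across at the rim, 48 mm high, standing on the sheet beside the biscuit. Origin: centre of its underside. Leave it alone.
- mug_a: Dark mug on the board, loose, 72 mm across, 95 mm high, handle on its +y side reaching about 65 mm from the axis. Origin: centre of its underside. Leave it alone.
- mug_b: A second dark mug on the board, the same as mug_a. Leave it alone.
- bottle: Amber oil bottle, loose, 64 mm across, 250 mm high, standing beyond the rest. Origin: centre of its underside. Leave it alone.
Mind the look-alikes: they are no part of the job. Of the things that look like the turner, the smaller one is meant. There is more than one size of the biscuit; the one meant has the size given above.

How it is judged:
By the outcome, as a careful person would: the job done as asked, in the order asked, and still so for the second after the job is handed in, with the robot touching nothing.
It also fails if it takes over 67 s, if anything falls off the work surface, if the arm or the gripper's body presses on something with over 40 N, if the wrist force passes 120 N, or if a joint passes its speed limit or range.

### The arm

A 6-joint arm with a two-finger parallel gripper is mounted at the origin on the work surface. World frame = base frame: x ahead of the robot, y to its left, z up, the work surface at z = 0. Lengths are in m, angles in rad, forces in N, time in s.
With the tool pointing down it reaches from about 0.225 to 0.875 m from the base axis. Payload 3.4 kg.
Tool frame: the origin (TCP) lies at the very end of the fingers, on their centre line; the grasp point (between the pads) lies grasp_offset behind it (grasp_offset is the distance from the TCP to the grasp point, in m); z points along the fingers, y is the line along which they close (so a half turn about z gives the same grasp; the last joint's range is limited). The gripper opens to 85 mm and grips with 20 to 120 N. Pads are 22 mm wide; open, the fingers measure 114 mm over their backs; the gripper's body (76 mm by 85 mm) begins 54 mm behind the grasp point. The pads swing forward as they close: fully open they stand 13 mm farther back than shut.
Start: joints at [1.215, 0.276, 1.505, -0, 1.361, -0.121], TCP at [0.134, 0.559, 0.197] pointing down, gripper open.
Joint ranges: [-2.89, 2.89], [-0.75, 2.08], [0.22, 2.7], [-1.18, 4.32], [0.11, 2.71], [-2.7, 2.7]. Speed limits (rad/s): [2.57, 2.57, 3.14, 3.14, 3.14, 3.14].

### API

Orientations are given as a unit quaternion [w, x, y, z].
In Python, from plant import * gives the robot as it stands. The module is installed in compiled form; this text tells all that it offers. Calls block until the motion is done:
- movep(position, orientation): joint-space move of the TCP to a pose.
- servo_line(position, feed=0.15, attitude=None): straight line of the TCP; attitude=None keeps the orientation; feed is the mean speed in m/s.
- movej(angles): joint-space move.
- gripper_to(opening): opening from 0.0 (shut) to 1.0 (fully open); the grip force is fixed at half the most; returns when the fingers have stopped.
- hold(seconds).
- solve_ik(position, orientation): joint angles nearest the present ones, or None.
- state(): the state.
- snapshot(name): name is "side" or "top"; returns a dict with "pixels" (420x560x3 uint8, red, green, blue), "range_z" (420x560 float32, m along the optical axis (not along the pixel's ray), 0 where there is no reading), "K" (3x3 intrinsics, pixels), "R" (3x3) and "t" (3): a world point X has camera coordinates R X + t. Camera axes: x right, y down, z forward; pixel columns grow to the right and rows downward; lengths in m; the calibration is good to about 2 mm. A picture is of the moment at which its call begins.
A pose or a line that the arm cannot do raises PlanningError and nothing moves.
- sign_off(): hands the job in; it is judged then, once.
The state is a dict: "t": time; "q": joint angles; "dq": joint speeds; "joint_torque": joint torques, N m; "tcp_pos": TCP position; "eef_rot": TCP orientation; "force": force on the tool from outside, world axes, zero at the start; "wrist_torque": the same for the moment, N m; "grip_width": opening from 0.0 (shut) to 1.0 (fully open); "gripper_force": force on a finger pad.
Only numpy, scipy, OpenCV 4.12 (cv2) and the standard library are available. Lean on these libraries where they do the work, as an engineer would, in place of code of your own. Each camera call takes 0.05 s, during which the arm holds its last target. There are 200 camera calls.

## Working session

There is one attempt and no reset: what is moved stays moved. The work goes in short steps, each a Python script; the robot and the scene stay as the last script left them, time stands still between calls to the robot, and variables do not carry over. Pictures are saved under pics/ and viewed, at most 13 in all, crops included, and the job is handed in when it is done.

```bash
ls; mkdir -p pics; python3 - <<'E'
from plant import *
import numpy as np,cv2
for n in("top","side"):
    s=snapshot(n); np.savez(f"pics/{n}0.npz",**s)
    cv2.imwrite(f"pics/{n}0.png",cv2.cvtColor(s["pixels"],cv2.COLOR_RGB2BGR))
    print(n,s["K"],s["R"],s["t"])
st=state(); print(st)
try: print(grasp_offset)
except Exception as e: print(e)
E
```

```text
pics
top [[399.42740309   0.         281.78119656]
 [  0.         399.42740309 207.65574469]
 [  0.           0.           1.        ]] [[ 0.13614469 -0.9906833   0.00335128]
 [-0.96821652 -0.13377209 -0.21133338]
 [ 0.20981276  0.02552716 -0.97740829]] [-0.01799451  0.48786567  1.21947453]
side [[462.24544032   0.         278.56739277]
 [  0.         462.24544032 207.06219235]
 [  0.           0.           1.        ]] [[ 0.95989755 -0.28006276 -0.01270989]
 [-0.17701624 -0.57030957 -0.80212982]
 [ 0.21739812  0.7722123  -0.59701442]] [-0.46752971  0.17791432  1.24182277]
{'t': 0.1, 'q': array([ 1.21500346e+00,  2.76547662e-01,  1.50602071e+00, -1.44215536e-05,
        1.36072122e+00, -1.20981526e-01]), 'dq': array([ 0.00085209, -0.00141349, -0.00316628,  0.00090821, -0.00110033,
       -0.00135953]), 'joint_torque': array([ 7.73051142e-04, -4.17692149e+01, -2.46406353e+01, -4.84596683e-05,
        5.81167988e-03,  1.70911085e-05]), 'tcp_pos': array([0.13358924, 0.55870852, 0.19591155]), 'eef_rot': array([-1.93502550e-04,  1.17134591e-01,  9.93115687e-01, -8.26140444e-04]), 'force': array([-1.64648375,  0.37525326, -0.30810605]), 'wrist_torque': array([0.0024398 , 0.01471207, 0.00460915]), 'gripper_force': 0.0, 'grip_width': 1.0022669204328891}
0.0187
```

View pics/top0.png

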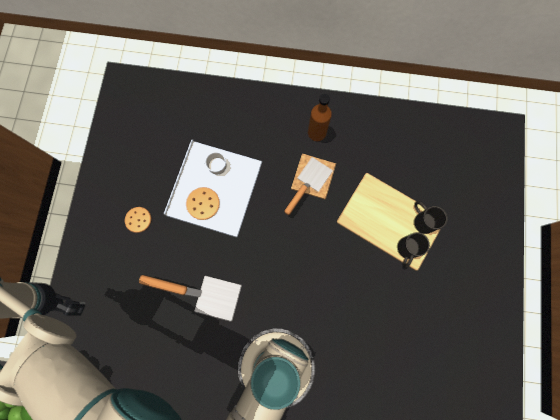

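View pics/side0.png

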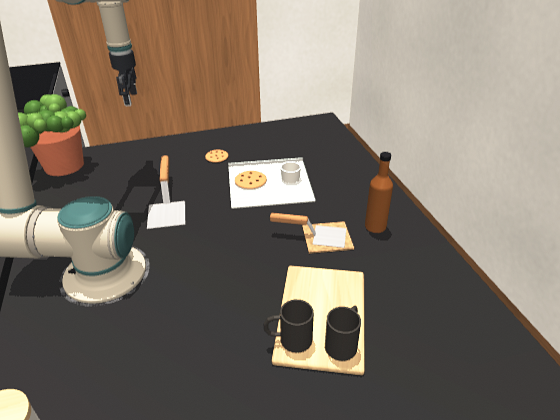

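The top view shows two turners. The smaller one has its blade on the cork at (315,177) and its handle end at (291,212). The larger one is at (218,298) on the bare table. It also shows two biscuits. The one on the sheet at (202,203) is bigger, and a smaller one lies on the table at (138,220). The sheet's lip is its left edge at about (180,180). The mugs stand at the board's lower right, and the bottle is at (320,120). The turner on the rest and the biscuit on the sheet fit the description, and I'll measure their sizes to confirm.

```bash
cat > h.py <<'E'
import numpy as np,cv2
def load(n): return dict(np.load(f"pics/{n}.npz"))
def ray(s,uv,z):
    uv=np.atleast_2d(np.asarray(uv,float)); d=np.c_[uv,np.ones(len(uv))]@np.linalg.inv(s["K"]).T@s["R"]
    c=-s["R"].T@s["t"]; return c+d*((z-c[2])/d[:,2])[:,None]
def proj(s,X):
    p=(np.atleast_2d(X)@s["R"].T+s["t"])@s["K"].T; return p[:,:2]/p[:,2:]
def cloud(s):
    h,w=s["range_z"].shape; v,u=np.mgrid[:h,:w]; Z=s["range_z"]
    c=np.dstack([u,v,np.ones_like(u)])@np.linalg.inv(s["K"]).T*Z[...,None]
    return (c-s["t"])@s["R"]
def blobs(m,amin=30):
    cs,_=cv2.findContours(m.astype(np.uint8),cv2.RETR_EXTERNAL,cv2.CHAIN_APPROX_NONE)
    return [c[:,0,:].astype(float) for c in cs if cv2.contourArea(c)>=amin]
def rect(P): # world-xy contour -> centre,size,angle of first side
    r=cv2.minAreaRect(P[:,:2].astype(np.float32)); return np.round(r[0],4),np.round(r[1],4),round(r[2],1)
E
python3 - <<'E'
from h import *
for n in("top0","side0"):
    s=load(n); hsv=cv2.cvtColor(s["pixels"],cv2.COLOR_RGB2HSV).astype(int); H,S,V=hsv[...,0],hsv[...,1],hsv[...,2]
    C=cloud(s); X=C[...,0];Y=C[...,1];Z=C[...,2]
    tab=(X>.2)&(X<.95)&(abs(Y)<.8)&(Z<.3)&(s["range_z"]>0)
    print(n)
    for nm,m in dict(white=(S<60)&(V>120),orange=(H<16)&(S>110)&(V>90),tan=(H>=10)&(H<30)&(S>50)&(V>120)).items():
        for c in blobs(m&tab,25):
            mk=np.zeros(Z.shape,np.uint8);cv2.fillPoly(mk,[c.astype(np.int32)],1)
            z=np.median(Z[mk>0]); P=ray(s,c,z)
            print(nm,c.mean(0).round(),"z",round(float(z),3),*rect(P))
    k=(S<300)&tab&(Z>.1)
    for c in blobs(k,30):
        mk=np.zeros(Z.shape,np.uint8);cv2.fillPoly(mk,[c.astype(np.int32)],1)
        q=C[(mk>0)&k]; print("tall",c.mean(0).round(),q.mean(0).round(3),q.min(0).round(3),q.max(0).round(3))
s=load("top0")
a=cv2.cvtColor(s["pixels"],cv2.COLOR_RGB2BGR)[125:275,110:310];b=cv2.cvtColor(s["pixels"],cv2.COLOR_RGB2BGR)[140:290,265:465]
cv2.imwrite("pics/crop1.png",np.hstack([cv2.resize(a,None,fx=2,fy=2,interpolation=cv2.INTER_CUBIC),cv2.resize(b,None,fx=2,fy=2,interpolation=cv2.INTER_CUBIC)]))
E
```

```text
top0
white [220. 286.] z 0.002 [0.2215 0.2076] [0.1236 0.0431] 89.9
white [315. 174.] z 0.009 [ 0.6247 -0.0435] [0.0842 0.0909] 63.6
white [213. 188.] z 0.005 [0.5341 0.287 ] [0.257  0.2731] 80.8
orange [162. 282.] z 0.08 [0.2093 0.37  ] [0.1442 0.0182] 89.9
orange [297. 193.] z 0.066 [0.5264 0.0196] [0.0554 0.114 ] 58.2
orange [321. 114.] z 0.165 [ 0.7675 -0.0314] [0.0591 0.0539] 84.3
tan [161. 282.] z 0.08 [0.2025 0.3716] [0.1412 0.0176] 83.6
tan [418. 261.] z 0.017 [ 0.3865 -0.4031] [0.0297 0.0677] 65.5
tan [431. 237.] z 0.016 [ 0.4608 -0.4502] [0.045  0.0521] 26.0
tan [137. 219.] z 0.009 [0.3919 0.5119] [0.0835 0.0816] 11.8
tan [202. 203.] z 0.017 [0.4737 0.3095] [0.1081 0.1073] 35.3
tan [379. 215.] z 0.017 [ 0.5125 -0.2825] [0.2453 0.1997] 65.9
tan [308. 182.] z 0.009 [ 0.5774 -0.0324] [0.1207 0.2137] 80.4
tan [317. 115.] z 0.168 [ 0.7602 -0.0224] [0.0409 0.027 ] 50.1
tall [416. 245.] [ 0.418 -0.366  0.109] [ 0.375 -0.401  0.1  ] [ 0.455 -0.331  0.117]
tall [434. 217.] [ 0.507 -0.413  0.11 ] [ 0.472 -0.448  0.1  ] [ 0.543 -0.378  0.119]
tall [321. 112.] [ 0.764 -0.031  0.175] [ 
[... 555 characters left out ...]
97] 89.3
tan [279. 326.] z 0.018 [ 0.3947 -0.3169] [0.0376 0.0069] 73.6
tan [320. 318.] z 0.019 [ 0.5024 -0.3121] [0.3082 0.1985] 65.8
tan [318. 232.] z 0.009 [ 0.5767 -0.0119] [0.1649 0.2587] 64.3
tan [382. 183.] z 0.167 [ 0.7722 -0.0442] [0.0752 0.0569] 64.6
tan [250. 179.] z 0.018 [0.4762 0.3044] [0.1051 0.107 ] 72.7
tan [166. 167.] z 0.081 [0.2056 0.3629] [0.1673 0.02  ] 85.2
tan [216. 155.] z 0.01 [0.396  0.5156] [0.0881 0.0838] 72.5
tall [343. 322.] [ 0.507 -0.418  0.109] [ 0.472 -0.452  0.1  ] [ 0.546 -0.38   0.117]
tall [294. 315.] [ 0.419 -0.369  0.108] [ 0.374 -0.405  0.1  ] [ 0.456 -0.331  0.116]
tall [382. 181.] [ 0.769 -0.048  0.167] [ 0.745 -0.069  0.1  ] [ 0.806 -0.016  0.253]
```

View pics/crop1.png

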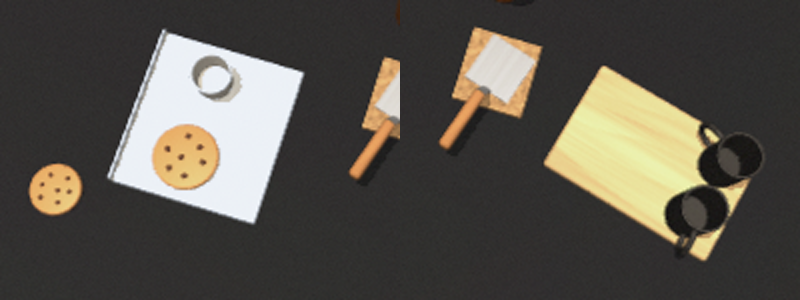

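The crop confirms it. The biscuit on the sheet measures 108 mm across and the one on the table 83 mm, so the one on the sheet is meant. The turner on the cork has a blade about 85–90 mm, so it is the smaller one and the one meant. The mug handles point towards the board's free end. Next I'll refine the handle axis and check reachability.

```bash
cat >> h.py <<'E'
from scipy.spatial.transform import Rotation as Ro
GO=0.0187; GRIP=np.array([-.09,0,.05])
SH=np.array([.5335,.2835]); SHY=80.8; BD=np.array([.503,-.309]); BDY=-24.2
def tool(p,yaw,pitch=0,flip=False,grip=GRIP):
    """TCP pose for turner origin p, yaw deg, pitch deg (tip down +)"""
    R=Ro.from_euler("ZY",[yaw,pitch],degrees=True).as_matrix()
    sx=-1 if flip else 1
    T=np.c_[sx*R[:,0],-sx*R[:,1],-R[:,2]]
    return np.asarray(p)+R@grip-R[:,2]*GO, Ro.from_matrix(T).as_quat(scalar_first=True)
def fr(o,yaw,x,y,z):
    a=np.radians(yaw); return np.array([o[0]+x*np.cos(a)-y*np.sin(a),o[1]+x*np.sin(a)+y*np.cos(a),z])
E
python3 - <<'E'
from h import *
from plant import *
for n in("top0","side0"):
    s=load(n);C=cloud(s);hsv=cv2.cvtColor(s["pixels"],cv2.COLOR_RGB2HSV).astype(int)
    m=(C[...,2]>.045)&(C[...,2]<.08)&(C[...,0]>.42)&(C[...,0]<.62)&(abs(C[...,1])<.12)&(hsv[...,1]>90)
    q=C[m]; top=q[q[:,2]>.062]
    for nm,P in(("all",q),("top",top)):
        c=P[:,:2].mean(0);v=np.linalg.svd(P[:,:2]-c)[2][0];v*=np.sign(v[0]);e=(P[:,:2]-c)@v
        print(n,nm,len(P),c.round(4),"yaw",np.degrees(np.arctan2(v[1],v[0])).round(1),"ends",(c+v*e.min()).round(4),(c+v*e.max()).round(4),"z",P[:,2].max().round(3))
    # white blade rect, higher threshold, and ramekin / sheet edges
    S,V=hsv[...,1],hsv[...,2]
    for c in blobs((S<35)&(V>120)&(abs(C[...,0]-.62)<.08)&(abs(C[...,1]+.04)<.08)): print("blade",rect(ray(s,c,.01)))
    r=(C[...,2]>.035)&(C[...,2]<.06)&(C[...,0]>.45)&(C[...,0]<.7)&(C[...,1]>.15)
    print("ramekin",C[r].min(0).round(3),C[r].max(0).round(3))
    l=(C[...,2]>.0125)&(C[...,2]<.02)&(C[...,1]>.36)&(C[...,0]>.4)&(V>90)&(S<60)
    if l.any():
        p=C[l];a=np.radians(80.8);print("lip along x",np.percentile((p[:,:2]-SH)@[np.cos(a),np.sin(a)],[5,50,95]).round(4))
for f in(False,True):
    for nm,a in dict(rest=(( .6247,-.0435,.008),-25,0),pre=(fr(SH,SHY,-.1,.062,.006),SHY,4),end=(fr(SH,SHY,.066,.062,.006),SHY,4),lift=(fr(SH,SHY,.066,.062,.12),SHY,0),
        bd=(fr(BD,BDY,0,.075,.03),BDY,0),bdt=(fr(BD,BDY,0,.075,.04),BDY,22),bdo=(fr(BD,BDY,-.14,.075,.04),BDY,22)).items():
        j=solve_ik(*tool(*a,flip=f)); print(f,nm,None if j is None else j.round(2))
E
```

```text
top0 all 221 [0.5158 0.0102] yaw -26.1 ends [0.4683 0.0335] [ 0.5678 -0.0154] z 0.074
top0 top 199 [0.5167 0.0102] yaw -26.6 ends [0.4689 0.0342] [ 0.5669 -0.0149] z 0.074
blade (array([ 0.6238, -0.0433]), array([0.0822, 0.0895]), 63.8)
ramekin [0.575 0.253 0.035] [0.643 0.32  0.058]
lip along x [0.1148 0.1249 0.1279]
side0 all 311 [0.5179 0.0032] yaw -26.2 ends [0.469  0.0273] [ 0.5653 -0.0201] z 0.073
side0 top 203 [0.5187 0.0045] yaw -26.1 ends [0.4696 0.0285] [ 0.5659 -0.0186] z 0.073
blade (array([ 0.6204, -0.0271]), array([0.1051, 0.1165]), 63.5)
ramekin [0.451 0.248 0.035] [0.7   1.295 0.06 ]
lip along x [0.1211 0.6728 1.6653]
False rest [-0.14  0.36  1.8  -0.    0.97  1.87]
False pre [ 0.15  0.26  1.96 -0.08  0.94  0.36]
False end [ 0.44  0.38  1.76 -0.07  1.04  0.64]
False lift [ 0.39  0.25  1.65 -0.    1.23  0.55]
False bd [-0.56  0.28  1.88 -0.    0.99  1.43]
False bdt [-0.53  0.49  1.48 -0.04  1.55  1.47]
False bdo [-0.56  0.3   1.8  -0.05  1.42  1.45]
True rest [-0.14  0.36  1.8  -0.    0.97 -1.27]
True pre None
True end [ 0.44  0.38  1.76 -0.07  1.04 -2.51]
True lift [ 0.39  0.25  1.65 -0.    1.23 -2.59]
True bd [-0.56  0.28  1.88 -0.    0.99 -1.71]
True bdt [-0.53  0.49  1.48 -0.04  1.55 -1.67]
True bdo [-0.56  0.3   1.8  -0.05  1.42 -1.69]
```

```bash
python3 - <<'E'
from h import *
from plant import *
P=(.6240,-.0435)
p,q=tool([*P,.008],-26.2)
movep(p+[0,0,.10],q); print(state()["t"])
servo_line(p,feed=.12); s=state(); print(s["t"],s["tcp_pos"]-p,s["force"])
gripper_to(0.0); s=state(); print(s["t"],s["grip_width"],s["gripper_force"],s["force"])
servo_line(p+[0,0,.12],feed=.12); s=state(); print(s["t"],s["grip_width"],s["force"],s["wrist_torque"],s["tcp_pos"]-p)
for n in("top","side"):
    s=snapshot(n); np.savez(f"pics/{n}1.npz",**s)
a=[cv2.cvtColor(load(n+"1")["pixels"],cv2.COLOR_RGB2BGR) for n in("top","side")]
cv2.imwrite("pics/lift1.png",np.hstack([a[0][70:270,220:420],a[1][100:300,220:420]]).repeat(2,0).repeat(2,1))
E
```

```text
2.575
3.5583 [ 7.02581588e-04 -3.63601159e-06  6.03278935e-04] [ 0.71666001  0.60933897 -0.20970056]
4.325 -0.0031016310493988414 0.0 [-0.65890419 -0.28534128  0.01278307]
5.475 0.0017388225218637528 [-0.22058608  0.17013855 -0.2611733 ] [-0.08027843  0.0173103  -0.00440535] [-6.64983676e-04  5.15135285e-05  1.19199300e-01]
```

View pics/lift1.png

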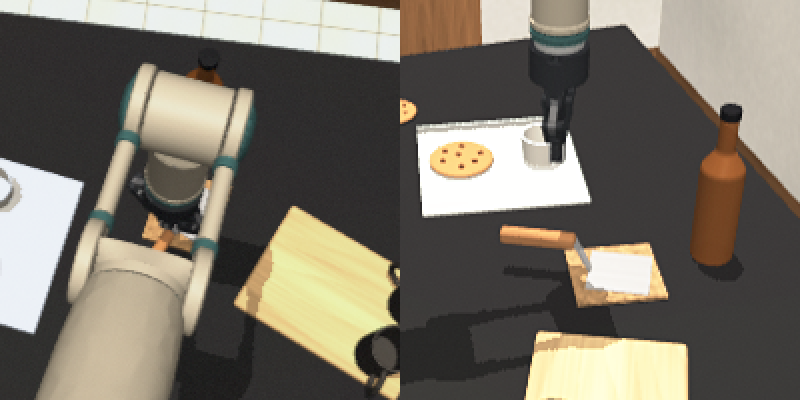

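The gripper closed on nothing and the turner hasn't moved: its handle is still at about (270–307, 218) in the side image. The fingers show near (297,170). I'll compare where the TCP should appear in the image with where the fingers really are.

```bash
python3 - <<'E'
from h import *
from plant import *
s=load("side1"); st=state(); q=st["eef_rot"]; R=Ro.from_quat(q,scalar_first=True).as_matrix()
print(st["tcp_pos"],R.round(3).tolist(),st["q"].round(3))
t=st["tcp_pos"]
print("tcp px",proj(s,t),"grasp px",proj(s,t-R[:,2]*GO),"handle grip px",proj(s,[.624-.09*np.cos(np.radians(26.2)),-.0435+.09*np.sin(np.radians(26.2)),.058]))
C=cloud(s)
m=(C[...,0]>.4)&(C[...,0]<.75)&(abs(C[...,1])<.2)&(C[...,2]>.1)&(C[...,2]<.2)
m[:, 340:]=False
p=C[m];print(len(p),p.min(0),p.max(0)); low=p[p[:,2]<p[:,2].min()+.015]; print(low.mean(0))
c,_=None,None
d=(p-t)@R; print("tool-frame extent",np.percentile(d,[1,50,99],axis=0).round(4))
E
```

```text
[ 0.54261548 -0.00367449  0.15836639] [[0.897, -0.442, -0.002], [-0.442, -0.897, 0.0], [-0.002, 0.001, -1.0]] [-0.135  0.253  1.635  0.     1.255  1.893]
tcp px [[297.73305882 191.29071182]] grasp px [[297.82953139 185.60746249]] handle grip px [[297.53016802 220.12646319]]
13 [ 0.53091383 -0.01641528  0.1930196 ] [ 0.55117504 -0.00205388  0.19970107]
[ 0.54137215 -0.00956582  0.1966877 ]
tool-frame extent [[-0.0101  0.0016 -0.0413]
 [ 0.0038  0.0056 -0.0387]
 [ 0.0112  0.0107 -0.0347]]
```

```bash
python3 - <<'E'
from h import *
from plant import *
s=load("side1"); s0=load("side0")
d=np.abs(s["pixels"].astype(int)-s0["pixels"]).sum(2)>60
st=state(); R=Ro.from_quat(st["eef_rot"],scalar_first=True).as_matrix(); t=st["tcp_pos"]
ys,xs=np.where(d[100:205,285:312]); print("fingertip row",ys.max()+100,"cols",xs[ys>ys.max()-3]+285)
for k in range(0,60,10): print(k,proj(s,t-R[:,2]*k/1e3).round(1))
C=cloud(s); 
for v in range(150,186,4): print(v,[ (C[v,u].round(3).tolist()) for u in (294,298,301)])
R0=Ro.from_quat([-1.9e-4,.11713,.99312,-8e-4],scalar_first=True).as_matrix(); t0=np.array([.1336,.5587,.1959])
print("start tcp px",proj(s0,t0),proj(s0,t0-R0[:,2]*.035)); C0=cloud(s0)
for v in range(84,112,4): print(v,[C0[v,u].round(3).tolist() for u in(118,122,126,130,134)])
E
```

```text
fingertip row 181 cols [295 296 297 298 299 300 301 302 295 296 297 298 299 300 301 302 295 297
 298 299 300 301]
0 [[297.7 191.3]]
10 [[297.8 188.3]]
20 [[297.8 185.2]]
30 [[297.9 182.1]]
40 [[297.9 179. ]]
50 [[298.  175.9]]
150 [[0.521, -0.035, 0.308], [0.53, -0.039, 0.308], [0.536, -0.042, 0.309]]
154 [[0.52, -0.037, 0.298], [0.528, -0.046, 0.301], [0.537, -0.041, 0.297]]
158 [[0.524, -0.026, 0.279], [0.528, -0.044, 0.289], [0.54, -0.032, 0.28]]
162 [[0.513, -0.059, 0.288], [0.524, -0.059, 0.286], [0.546, -0.018, 0.259]]
166 [[0.514, -0.055, 0.275], [0.525, -0.056, 0.273], [0.537, -0.044, 0.264]]
170 [[0.523, -0.029, 0.245], [0.532, -0.035, 0.248], [0.537, -0.042, 0.251]]
174 [[0.531, -0.005, 0.217], [0.54, -0.013, 0.22], [0.547, -0.015, 0.22]]
178 [[0.531, -0.005, 0.205], [0.541, -0.008, 0.205], [0.549, -0.01, 0.205]]
182 [[0.616, 0.255, 0.011], [0.631, 0.258, 0.006], [0.641, 0.255, 0.005]]
start tcp px [[133.29130429 113.32002487]] [[131.22496735 103.76574277]]
84 [[0.11, 0.491, 0.329], [0.122, 0.494, 0.327], [0.132, 0.537, 0.309], [0.144, 0.53, 0.31], [0.154, 0.603, 0.281]]
88 [[0.107, 0.495, 0.315], [0.12, 0.49, 0.315], [0.132, 0.492, 0.313], [0.139, 0.599, 0.271], [0.151, 0.607, 0.266]]
92 [[0.05, 1.265, 0.003], [0.117, 0.492, 0.301], [0.129, 0.484, 0.303], [0.136, 0.601, 0.256], [0.149, 0.601, 0.254]]
96 [[0.044, 1.285, -0.025], [0.113, 0.515, 0.279], [0.126, 0.504, 0.282], [0.1, 1.286, -0.033], [0.119, 1.27, -0.029]]
100 [[0.041, 1.268, -0.038], [0.06, 1.268, -0.041], [0.122, 0.51, 0.266], [0.135, 0.515, 0.263], [0.115, 1.279, -0.053]]
104 [[0.036, 1.284, -0.065], [0.054, 1.281, -0.066], [0.12, 0.505, 0.255], [0.132, 0.51, 0.251], [0.111, 1.27, -0.07]]
108 [[0.032, 1.27, -0.08], [0.05, 1.277, -0.086], [0.069, 1.278, -0.089], [0.088, 1.27, -0.088], [0.107, 1.274, -0.092]]
```

The fingertips show at row 181, but the reported TCP projects to row 191. So the true fingertip sits about 35 mm above the reported TCP, and the start image gives the same result once the 13 mm of open-finger setback is counted. The fingers therefore closed just above the handle. I'll correct the tool offset to match and retry.

```bash
sed -i 's/^GO=0.0187/GO=0.0537/' h.py; python3 - <<'E'
from h import *
from plant import *
p,q=tool([.6240,-.0435,.008],-26.2)
gripper_to(1.0)
servo_line(p,feed=.12); s=state(); print(s["t"],s["tcp_pos"]-p,s["force"])
gripper_to(0.0); s=state(); print(s["t"],s["grip_width"],s["gripper_force"],s["force"])
if s["grip_width"]>.1:
    servo_line(p+[0,0,.08],feed=.12); s=state(); print(s["t"],s["grip_width"],s["force"],s["wrist_torque"],s["tcp_pos"]-p)
for n in("top","side"):
    s=snapshot(n); np.savez(f"pics/{n}2.npz",**s)
a=cv2.cvtColor(load("side2")["pixels"],cv2.COLOR_RGB2BGR)
cv2.imwrite("pics/lift2.png",a[100:300,220:420].repeat(3,0).repeat(3,1))
E
```

```text
7.8 [ 6.65507332e-04 -8.02842735e-05  6.48225473e-04] [ 0.15148081  0.24225694 -0.30450572]
8.4083 0.22183627782384335 60.44784665107727 [-0.18313296  0.16272321  1.97246635]
9.225 0.22357373274839293 [ 0.149558   -0.73523763 -2.7940259 ] [ 0.08389235  0.08830716 -0.01123272] [-0.00090729  0.00012082  0.07919679]
```

View pics/lift2.png

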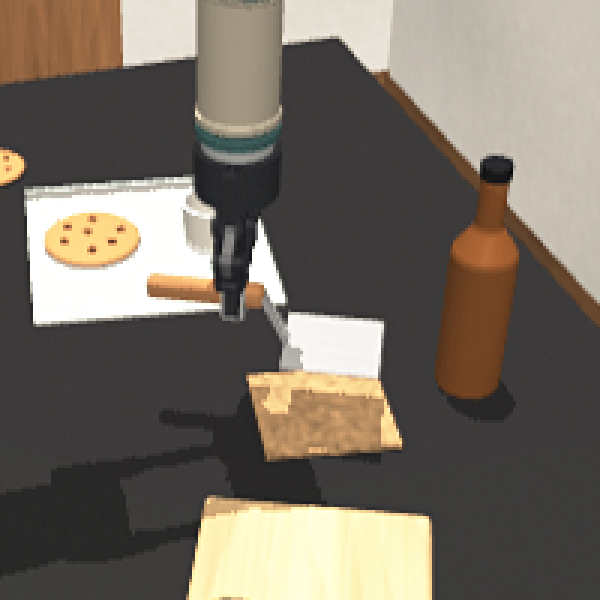

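The turner is held: its blade is off the cork at crop (335,345), and the handle is gripped at crop (230,290). Next I'll check the blade's attitude in the hand from depth, then move to the sheet.

```bash
python3 - <<'E'
from h import *
from plant import *
def blade(n):
    s=load(n);C=cloud(s);hsv=cv2.cvtColor(s["pixels"],cv2.COLOR_RGB2HSV).astype(int)
    m=(hsv[...,1]<40)&(hsv[...,2]>120)&(C[...,2]>.06)&(C[...,2]<.13)&(abs(C[...,0]-.62)<.08)&(abs(C[...,1]+.045)<.07)
    P=C[m];c=P.mean(0);A=np.c_[P[:,:2]-c[:2],np.ones(len(P))];k=np.linalg.lstsq(A,P[:,2],rcond=None)[0]
    a=np.radians(-26.2);print(n,len(P),c.round(4),"slope along x deg",np.degrees(k[0]*np.cos(a)+k[1]*np.sin(a)).round(2),"along y",np.degrees(-k[0]*np.sin(a)+k[1]*np.cos(a)).round(2))
    b=max(blobs(m),key=len);print(rect(ray(s,b,c[2])))
blade("side2")
p0=state()["tcp_pos"]
# retract towards the base, swing round to the sheet, high
p,q=tool([.50,-.0,.12],-26.2); movep(p,q)
p,q=tool(fr(SH,SHY,-.10,.062,.10),SHY,4); movep(p,q); print(state()["t"],state()["tcp_pos"]-p)
p,q=tool(fr(SH,SHY,-.10,.062,.025),SHY,4); servo_line(p,feed=.12); print(state()["t"],state()["force"],state()["tcp_pos"]-p)
for n in("top","side"):
    s=snapshot(n); np.savez(f"pics/{n}3.npz",**s)
a=[cv2.cvtColor(load(n+"3")["pixels"],cv2.COLOR_RGB2BGR) for n in("top","side")]
cv2.imwrite("pics/pre3.png",np.hstack([a[0][120:320,130:330],a[1][100:300,160:360]]).repeat(2,0).repeat(2,1))
E
```

```text
side2 635 [ 0.6227 -0.0436  0.0899] slope along x deg -6.3 along y -0.46
(array([ 0.6163, -0.0371]), array([0.0907, 0.116 ]), 61.4)
11.3667 [ 0.00042596 -0.00023252 -0.00027726]
12.1417 [ 0.45503752 -0.97784383 -1.45910647] [6.44804980e-04 2.78349906e-05 4.33725513e-04]
```

View pics/pre3.png

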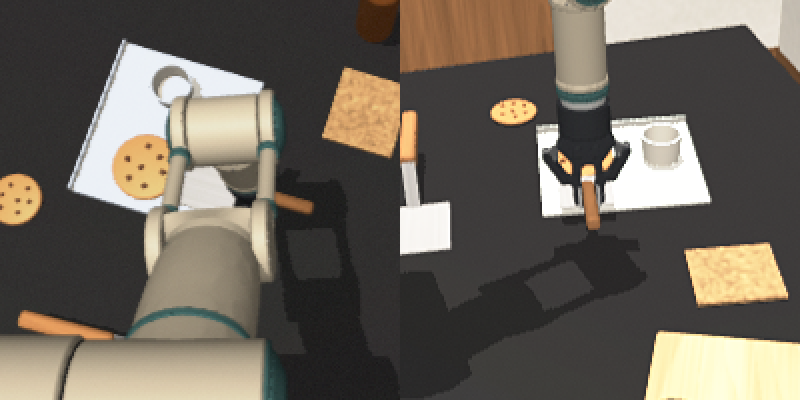

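The top half shows the biscuit clear, with the blade's front edge just right of it and lined up towards the lip. I'll redo the blade tilt using blade pixels only, leaving out the shank.

```bash
python3 - <<'E'
from h import *
def tilt(n,o,yaw,zlo,zhi):
    s=load(n);C=cloud(s);hsv=cv2.cvtColor(s["pixels"],cv2.COLOR_RGB2HSV).astype(int)
    a=np.radians(yaw);D=C[...,:2]-np.array(o);x=D@[np.cos(a),np.sin(a)];y=D@[-np.sin(a),np.cos(a)];z=C[...,2]
    m=(hsv[...,1]<40)&(abs(y)<.038)&(x>-.04)&(x<.05)&(abs(y)>.012)&(z>zlo)&(z<zhi)
    k=np.polyfit(x[m],z[m],1);print(n,m.sum(),"tip-down deg",-np.degrees(np.arctan(k[0])).round(2),"z at x=0 ",k[1].round(4),"rms",np.std(z[m]-np.polyval(k,x[m])).round(4),"x,y range",x[m].min().round(3),x[m].max().round(3),y[m].min().round(3),y[m].max().round(3))
tilt("side2",(.624,-.0435),-26.2,.06,.12)
tilt("side0",(.624,-.0435),-26.2,0,.03)
tilt("top0",(.624,-.0435),-26.2,0,.03)
o=fr(SH,SHY,-.10,.062,0)[:2]; tilt("top3",o,SHY,.01,.06)
E
```

```text
side2 358 tip-down deg 0.33 z at x=0  0.0883 rms 0.0016 x,y range -0.04 0.047 -0.038 0.038
side0 346 tip-down deg 0.04 z at x=0  0.0099 rms 0.0018 x,y range -0.039 0.048 -0.038 0.038
top0 372 tip-down deg -0.18 z at x=0  0.0092 rms 0.0025 x,y range -0.04 0.045 -0.038 0.038
top3 250 tip-down deg 3.82 z at x=0  0.0263 rms 0.0025 x,y range -0.04 0.047 -0.029 0.038
```

```bash
python3 - <<'E'
from h import *
from plant import *
def go(x,z,pitch=4,feed=.1):
    p,q=tool(fr(SH,SHY,x,.062,z),SHY,pitch); servo_line(p,feed=feed,attitude=q); return state()
f0=state()["force"]; z=.0125; s=go(-.10,z,feed=.08)
while (s["force"]-f0)[2]<2.0 and z>.002:
    z-=.001; s=go(-.10,z,feed=.03); print(round(z,4),(s["force"]-f0).round(1),round(s["t"],2))
a=np.radians(SHY); ex=np.array([np.cos(a),np.sin(a),0]); ey=np.array([-ex[1],ex[0],0])
for x in np.r_[-.08,-.06,-.04,-.03,-.02]:
    s=go(x,z,feed=.05); f=s["force"]-f0; print(round(x,3),"fx",(f@ex).round(1),"fy",(f@ey).round(1),"fz",f[2].round(1),"tz",s["wrist_torque"].round(2),round(s["t"],2))
    if abs(f@ex)>25 or abs(f[2])>25: print("STOP");break
for n in("top","side"):
    s=snapshot(n); np.savez(f"pics/{n}4.npz",**s)
b=[cv2.cvtColor(load(n+"4")["pixels"],cv2.COLOR_RGB2BGR) for n in("top","side")]
cv2.imwrite("pics/push4.png",np.hstack([b[0][120:320,130:330],b[1][100:300,160:360]]).repeat(2,0).repeat(2,1))
E
```

```text
0.0115 [ 0.   0.4 -1.2] 12.8
0.0105 [0.1 0.8 0.1] 13.05
0.0095 [ 0.1  0.5 -0.3] 13.3
0.0085 [-0.6  0.5  0. ] 13.55
0.0075 [-0.5 -0.8  3.6] 13.8
-0.08 fx 1.9 fy 0.6 fz 3.3 tz [ 0.62 -0.09 -0.03] 14.35
-0.06 fx 1.7 fy -1.0 fz 2.0 tz [ 0.61 -0.03 -0.04] 14.9
-0.04 fx 1.6 fy 0.5 fz 3.2 tz [ 0.6  -0.06 -0.02] 15.45
-0.03 fx 0.8 fy 0.7 fz 3.4 tz [ 0.54 -0.04  0.09] 15.8
-0.02 fx 1.0 fy 0.8 fz 3.0 tz [ 0.59 -0.1  -0.03] 16.15
```

View pics/push4.png

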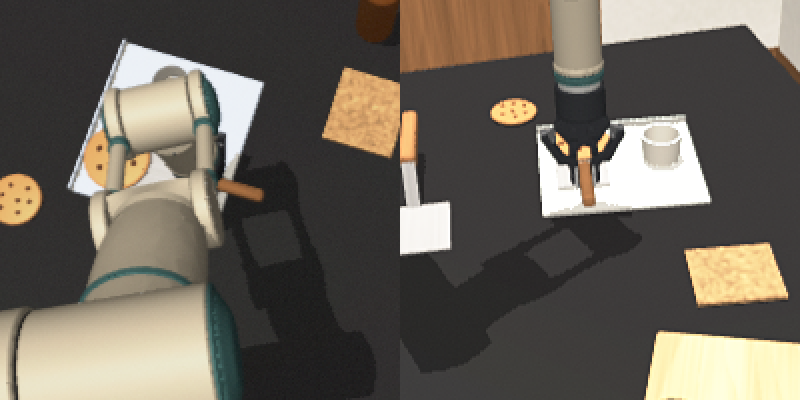

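The blade has pushed the biscuit to the lip: in the top crop the biscuit is at (117,157), touching the lip line. The ramekin hasn't moved. Now I'll scoop.

```bash
python3 - <<'E'
from h import *
from plant import *
def go(x,z,pitch=4,feed=.1):
    p,q=tool(fr(SH,SHY,x,.062,z),SHY,pitch); servo_line(p,feed=feed,attitude=q); return state()
f0=np.array([.455,-.978,-1.459]); z=.0075
a=np.radians(SHY); ex=np.array([np.cos(a),np.sin(a),0]); ey=np.array([-ex[1],ex[0],0])
for x in np.r_[-.01,0,.01,.02,.03,.04,.05,.06,.067]:
    s=go(x,z,feed=.05); f=s["force"]-f0; p,_=tool(fr(SH,SHY,x,.062,z),SHY,4)
    print(round(x,3),"fx",(f@ex).round(1),"fy",(f@ey).round(1),"fz",f[2].round(1),"tau",s["wrist_torque"].round(2),"err",((s["tcp_pos"]-p)*1e3).round(1),round(s["t"],2))
    if abs(f@ex)>25 or abs(f[2])>25: print("STOP");break
for n in("top","side"):
    s=snapshot(n); np.savez(f"pics/{n}5.npz",**s)
b=[cv2.cvtColor(load(n+"5")["pixels"],cv2.COLOR_RGB2BGR) for n in("top","side")]
cv2.imwrite("pics/scoop5.png",np.hstack([b[0][120:320,130:330],b[1][100:300,160:360]]).repeat(2,0).repeat(2,1))
E
```

```text
-0.01 fx 1.1 fy 1.3 fz 2.6 tau [ 0.5  -0.02  0.04] err [ 0.3  0.6 -0. ] 16.6
0.0 fx 2.2 fy 0.9 fz 3.6 tau [ 0.58 -0.04 -0.01] err [ 0.2  0.9 -0.1] 16.95
0.01 fx 2.6 fy 0.2 fz 3.0 tau [ 0.55 -0.06  0.03] err [ 0.3  0.9 -0.1] 17.3
0.02 fx 2.6 fy 1.3 fz 3.7 tau [ 0.59 -0.13 -0.04] err [ 0.3  0.9 -0.1] 17.65
0.03 fx 2.7 fy 1.5 fz 2.9 tau [ 0.64  0.01 -0.01] err [ 0.3  0.9 -0.1] 18.0
0.04 fx -0.6 fy 1.1 fz 3.9 tau [ 0.38 -0.02  0.06] err [ 0.1  0.6 -0. ] 18.35
0.05 fx 0.5 fy 0.1 fz 3.2 tau [ 0.31 -0.03  0.06] err [ 0.1  0.5 -0.1] 18.7
0.06 fx -14.5 fy -1.1 fz 10.3 tau [-1.96  0.01 -0.1 ] err [-1.7 -5.5  0.2] 19.05
0.067 fx -30.9 fy -2.5 fz 16.6 tau [-4.34  0.07 -0.11] err [ -4.  -12.1   0.3] 19.34
STOP
```

View pics/scoop5.png

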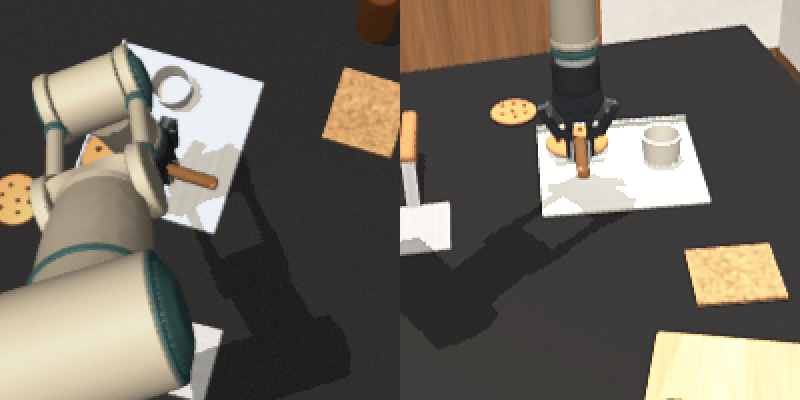

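The side crop shows the biscuit at (577,143), between the lip and the turner. Force built up once the blade centre reached about x = 55 mm, which is where the biscuit should be caught between the shank and the lip, so it is fully on the blade. I'll relieve the force, level the blade, lift, and look.

```bash
python3 - <<'E'
from h import *
from plant import *
def go(x,z,pitch=4,feed=.1):
    p,q=tool(fr(SH,SHY,x,.062,z),SHY,pitch); servo_line(p,feed=feed,attitude=q); s=state()
    print(x,z,pitch,"f",(s["force"]-[.455,-.978,-1.459]).round(1),"tau",s["wrist_torque"].round(2),"gw",round(s["grip_width"],3),round(s["t"],2)); return s
go(.052,.0075,4,.05)
go(.050,.013,-2,.02)
go(.048,.04,-2,.04)
go(.048,.11,-2,.08)
for n in("top","side"):
    s=snapshot(n); np.savez(f"pics/{n}6.npz",**s)
b=[cv2.cvtColor(load(n+"6")["pixels"],cv2.COLOR_RGB2BGR) for n in("top","side")]
cv2.imwrite("pics/up6.png",np.hstack([b[0][120:320,130:330],b[1][70:270,160:360]]).repeat(2,0).repeat(2,1))
E
```

```text
0.052 0.0075 4 f [-0.5  0.9 -0.8] tau [-0.1   0.03 -0.04] gw 0.222 19.89
0.05 0.013 -2 f [-0.2  0.3 -1.4] tau [-0.28  0.04 -0.01] gw 0.224 20.26
0.048 0.04 -2 f [-0.6  0.8 -1.5] tau [-0.34  0.06 -0.04] gw 0.225 21.08
0.048 0.11 -2 f [-0.3  0.5 -0.4] tau [-0.25  0.07  0.01] gw 0.225 22.11
```

View pics/up6.png

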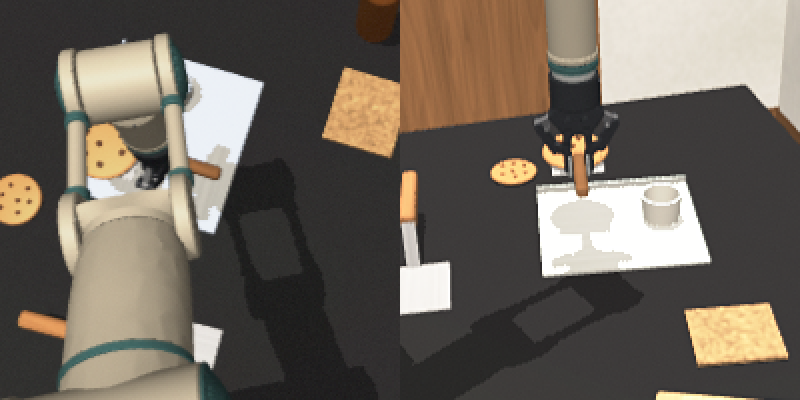

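The biscuit is up on the blade. It shows at (105,145) in the top crop and (575,152) in the side crop, with its shadow on the bare sheet. Next I'll measure its tilt and where it sits relative to the turner.

```bash
python3 - <<'E'
from h import *
o=fr(SH,SHY,.048,.062,0)[:2];a=np.radians(SHY)
for n in("top6","side6"):
    s=load(n);C=cloud(s);hsv=cv2.cvtColor(s["pixels"],cv2.COLOR_RGB2HSV).astype(int)
    D=C[...,:2]-o;x=D@[np.cos(a),np.sin(a)];y=D@[-np.sin(a),np.cos(a)];z=C[...,2]
    m=(hsv[...,1]>80)&(hsv[...,0]<25)&(z>.1)&(z<.16)&(x>-.055)&(x<.09)&(abs(y)<.08)
    A=np.c_[x[m],y[m],np.ones(m.sum())]
    k=np.linalg.lstsq(A,z[m],rcond=None)[0]
    r=z[m]-A@k; g=abs(r)<.006; k=np.linalg.lstsq(A[g],z[m][g],rcond=None)[0]
    print(n,m.sum(),"slope x,y deg",np.degrees(k[:2]).round(2),"z0",k[2].round(4),"x",np.percentile(x[m],[1,99]).round(3),"y",np.percentile(y[m],[1,99]).round(3))
    w=(hsv[...,1]<40)&(hsv[...,2]>110)&(z>.09)&(z<.14)&(abs(y)<.05)&(x>-.05)&(x<.06)
    print("  blade visible",w.sum(), np.percentile(y[w],[2,98]).round(3) if w.any() else "", z[w].mean().round(4) if w.any() else "")
E
```

```text
top6 513 slope x,y deg [ 2.83 -0.36] z0 0.1244 x [-0.037  0.039] y [-0.024  0.055]
  blade visible 32 [0.016 0.044] 0.11
side6 156 slope x,y deg [3.6  0.15] z0 0.1245 x [-0.033  0.053] y [-0.053  0.054]
  blade visible 46 [-0.043  0.04 ] 0.1112
```

The biscuit lies flat on the blade: it tilts 3° tip-up, its top is at 0.1245 m against 0.125 m expected, and it is centred sideways within 1 mm. I'll carry it gently along slow straight lines.

```bash
cat >> h.py <<'E'
def tip(xt,zt,th,y=.078):
    c,s_=np.cos(np.radians(th)),np.sin(np.radians(th))
    return tool(fr(BD,BDY,xt-.045*c,y,zt+.045*s_),BDY,th)
E
python3 - <<'E'
from h import *
from plant import *
def pr(l): s=state(); print(l,"f",(s["force"]-[.455,-.978,-1.459]).round(1),"tau",s["wrist_torque"].round(2),round(s["t"],2))
g0=state()["tcp_pos"]; pe,_=tip(.04,.10,-2)
for k,yaw in((.33,45),(.67,8),(1.,BDY)):
    _,q=tool([0,0,0],yaw,-2); p=g0+(pe-g0)*k; p[2]=[.155,.155,pe[2]+.03][int(k*3+.1)-1] if k<1 else pe[2]+.03
    servo_line(p,feed=.085,attitude=q); pr(k)
p,q=tip(.04,.05,0); servo_line(p,feed=.06,attitude=q); pr("low")
for n in("top","side"):
    s=snapshot(n); np.savez(f"pics/{n}7.npz",**s)
b=[cv2.cvtColor(load(n+"7")["pixels"],cv2.COLOR_RGB2BGR) for n in("top","side")]
cv2.imwrite("pics/bd7.png",np.hstack([b[0][120:320,280:480],b[1][200:400,220:420]]).repeat(2,0).repeat(2,1))
E
```

```text
0.33 f [-0.3  0.6 -1.9] tau [-0.15  0.21  0.01] 24.22
0.67 f [-0.2  0.8 -1.1] tau [-0.1   0.23  0.01] 26.18
1.0 f [ 0.1  0.6 -2.2] tau [ 0.13  0.22 -0.02] 28.12
low f [-0.6  1.  -1.7] tau [0.1  0.23 0.05] 29.52
```

View pics/bd7.png

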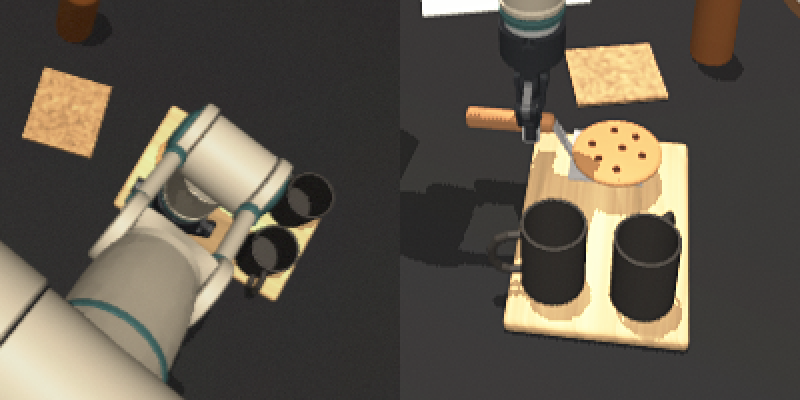

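The side crop shows the biscuit at (617,153) flat on the blade, over the board's free end and clear of the mugs. I'll measure its offset, then unload.

```bash
cat >> h.py <<'E'
def biscuit_on_board(n,ztop):
    s=load(n);C=cloud(s);hsv=cv2.cvtColor(s["pixels"],cv2.COLOR_RGB2HSV).astype(int)
    a=np.radians(BDY);D=C[...,:2]-BD;x=D@[np.cos(a),np.sin(a)];y=D@[-np.sin(a),np.cos(a)];z=C[...,2]
    m=(hsv[...,1]>40)&(z>ztop-.006)&(z<ztop+.02)&(abs(x)<.15)&(y>-.03)&(y<.2)&(x>-.07)
    m=cv2.morphologyEx(m.astype(np.uint8),cv2.MORPH_OPEN,np.ones((3,3)))
    c=max(blobs(m),key=len); P=ray(s,c,ztop)[:,:2]; (cx,cy),r=cv2.minEnclosingCircle(P.astype(np.float32))
    d=np.array([cx,cy])-BD; bx=[d@[np.cos(a),np.sin(a)],d@[-np.sin(a),np.cos(a)]]
    g=m>0;k=np.linalg.lstsq(np.c_[x[g],y[g],np.ones(g.sum())],z[g],rcond=None)[0]
    print(n,"biscuit board xy",np.round(bx,4),"r",round(r,4),"slopes",np.degrees(k[:2]).round(1),"z",np.median(z[g]).round(4)); return bx
E
python3 - <<'E'
from h import *
from plant import *
bx=biscuit_on_board("side7",.065)
off=bx[0]-(.04-.045); print("biscuit ahead of blade centre",off)
def go(xt,zt,th,feed=.05):
    p,q=tip(xt,zt,th); servo_line(p,feed=feed,attitude=q); s=state(); f=s["force"]-[.455,-.978,-1.459]
    print(np.round([xt,zt,th],4),"f",f.round(1),"tau",s["wrist_torque"].round(2),round(s["t"],2)); return f
go(.03,.030,9,.03)
z=.026; f=go(.03,z,9,.03)
while f[2]<1.5 and z>.016: z-=.0015; f=go(.03,z,9,.03)
s=snapshot("side"); np.savez("pics/side8.npz",**s); print(z)
biscuit_on_board("side8",.035)
E
```

```text
side7 biscuit board xy [0.0107 0.0745] r 0.056 slopes [0.5 0.6] z 0.0661
biscuit ahead of blade centre 0.015678215837950045
[0.03 0.03 9.  ] f [-0.8  1.1 -1.4] tau [0.04 0.13 0.01] 30.07
[0.03  0.026 9.   ] f [-0.1  1.7 -1.8] tau [0.01 0.09 0.  ] 30.36
[0.03   0.0245 9.    ] f [-0.2  2.  -1. ] tau [-0.02  0.06 -0.01] 30.61
[0.03  0.023 9.   ] f [ 0.4  1.9 -1.8] tau [0.01 0.01 0.03] 30.86
[0.03   0.0215 9.    ] f [-0.5  1.4 -0.5] tau [0.09 0.05 0.02] 31.11
[0.03 0.02 9.  ] f [ 0.1  0.9 -1.6] tau [0.02 0.01 0.01] 31.36
[0.03   0.0185 9.    ] f [ 0.3  1.2 -0.6] tau [0.06 0.03 0.02] 31.61
[0.03  0.017 9.   ] f [ 1.   1.3 -1.1] tau [-0.02 -0.02 -0.  ] 31.86
[0.03   0.0155 9.    ] f [-1.1  0.2  1.3] tau [ 0.05 -0.13 -0.01] 32.11
0.015499999999999991
side8 biscuit board xy [-0.0013  0.0751] r 0.0577 slopes [-7.1  0.5] z 0.0374
```

Contact is made. The tip is down at z ≈ 0.016, with the biscuit centred at board (0,75) mm and tilted 7°. Now I'll steepen the blade and draw it back.

```bash
python3 - <<'E'
from h import *
from plant import *
def go(xt,zt,th,feed=.05):
    p,q=tip(xt,zt,th); servo_line(p,feed=feed,attitude=q); s=state(); f=s["force"]-[.455,-.978,-1.459]
    print(np.round([xt,zt,th],4),"f",f.round(1),"tau",s["wrist_torque"].round(2),round(s["t"],2)); return f
def look(n):
    s=snapshot("side"); np.savez(f"pics/{n}.npz",**s); biscuit_on_board(n,.033)
go(.03,.0165,16,.03); look("side9")
go(.02,.0165,20,.03); look("side10")
go(.0,.0165,20,.05); look("side11")
go(-.02,.0165,20,.05); look("side12")
E
```

```text
[ 0.03    0.0165 16.    ] f [0.7 1.2 1.2] tau [-0.1  -0.47  0.01] 32.89
side9 biscuit board xy [0.0041 0.0828] r 0.0611 slopes [-13.8   0.8] z 0.0414
[2.00e-02 1.65e-02 2.00e+01] f [0.4 0.2 2.4] tau [-0.17 -0.52 -0.01] 33.48
side10 biscuit board xy [0.0087 0.0852] r 0.0618 slopes [-14.6   1. ] z 0.0415
[0.00e+00 1.65e-02 2.00e+01] f [-2.6  2.9  4.1] tau [ 0.13 -0.01  0.02] 34.08
side11 biscuit board xy [0.0022 0.0794] r 0.0599 slopes [-10.3   0.9] z 0.0395
[-2.00e-02  1.65e-02  2.00e+01] f [-2.7  2.   3.9] tau [ 0.08 -0.    0.01] 34.68
side12 biscuit board xy [0.0014 0.0764] r 0.0585 slopes [-6.1  0.9] z 0.0361
```

```bash
python3 - <<'E'
from h import *
from plant import *
def go(xt,zt,th,feed=.05):
    p,q=tip(xt,zt,th); servo_line(p,feed=feed,attitude=q); s=state(); f=s["force"]-[.455,-.978,-1.459]
    print(np.round([xt,zt,th],4),"f",f.round(1),"tau",s["wrist_torque"].round(2),round(s["t"],2)); return f
go(-.045,.0165,20); go(-.075,.0175,20); go(-.10,.03,20,.08); go(-.11,.12,0,.12)
for n in("top","side"):
    s=snapshot(n); np.savez(f"pics/{n}13.npz",**s)
biscuit_on_board("side13",.031)
# blade attitude in hand (blade commanded level, underside z .12)
s=load("side13");C=cloud(s);hsv=cv2.cvtColor(s["pixels"],cv2.COLOR_RGB2HSV).astype(int)
o=fr(BD,BDY,-.155,.078,0)[:2];a=np.radians(BDY);D=C[...,:2]-o;x=D@[np.cos(a),np.sin(a)];y=D@[-np.sin(a),np.cos(a)];z=C[...,2]
w=(hsv[...,1]<45)&(z>.1)&(z<.15)&(abs(y)<.06)&(x>-.04)&(x<.07)&(abs(y)>.012)
k=np.polyfit(x[w],z[w],1);print(w.sum(),"blade slope",np.degrees(k[0]),"z0",k[1],"x",np.percentile(x[w],[2,98]),"y",np.percentile(y[w],[2,98]))
b=cv2.cvtColor(s["pixels"],cv2.COLOR_RGB2BGR)[180:400,220:440].repeat(2,0).repeat(2,1); cv2.imwrite("pics/off13.png",b)
E
```

```text
[-4.50e-02  1.65e-02  2.00e+01] f [-2.3  2.2  3.9] tau [ 0.15  0.05 -0.  ] 35.38
[-7.50e-02  1.75e-02  2.00e+01] f [-0.3  1.1 -0.3] tau [-0.04 -0.11  0.05] 36.13
[-0.1   0.03 20.  ] f [-0.1  0.   0.2] tau [-0.14 -0.12  0.01] 36.63
[-0.11  0.12  0.  ] f [-0.4  1.5  0.2] tau [ 0.09  0.13 -0.02] 37.17
side13 biscuit board xy [0.003  0.0741] r 0.0554 slopes [0.1 0.6] z 0.0307
653 blade slope 0.6352489964212052 z0 0.1232127013257907 x [-0.03815209  0.04829395] y [-0.04364827  0.04043834]
```

View pics/off13.png

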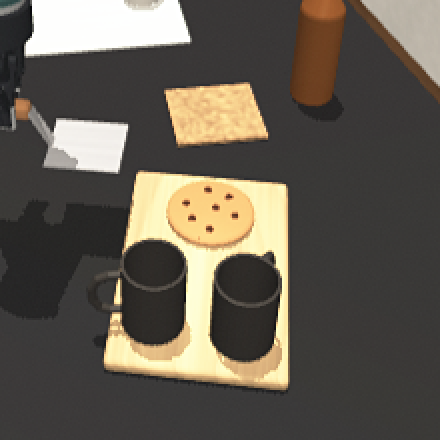

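The biscuit lies flat at crop (212,212), which is board (3,74) mm, chips up and wholly on the board. The blade is empty and level in the hand. The rest, at crop (215,113), is bare. I'll measure the rest and lay the turner down.

```bash
python3 - <<'E'
from h import *
from plant import *
for n in("side13","top13","top5"):
    s=load(n);C=cloud(s);hsv=cv2.cvtColor(s["pixels"],cv2.COLOR_RGB2HSV).astype(int)
    m=(hsv[...,1]>60)&(hsv[...,2]>100)&(abs(C[...,0]-.62)<.12)&(abs(C[...,1]+.04)<.11)&(C[...,2]<.03)
    c=max(blobs(m),key=len); P=ray(s,c,.008); r=rect(P); print(n,r)
    if n=="side13": RC=r[0]
f0=np.array([.455,-.978,-1.459])
def go(z,feed,c=RC):
    p,q=tool([*c,z],-26.2); servo_line(p,feed=feed,attitude=q); s=state(); print(round(z,4),(s["force"]-f0).round(1),round(s["t"],2)); return (s["force"]-f0)[2]
# keep the blade back from the bottle: approach from the base side, high
p,q=tool([.48,.0,.12],-26.2); servo_line(p,feed=.15,attitude=q)
go(.10,.12); z=.014; f=go(z,.08)
while f<1.0 and z>.004: z-=.001; f=go(z,.03)
s=snapshot("side"); np.savez("pics/side14.npz",**s)
E
```

```text
side13 (array([ 0.622 , -0.0406]), array([0.1297, 0.1313]), 80.1)
top13 (array([ 0.6189, -0.0397]), array([0.1216, 0.1313]), 80.3)
top5 (array([ 0.6191, -0.0397]), array([0.1216, 0.131 ]), 80.3)
0.1 [-0.5  1.1  0.2] 40.13
0.014 [-0.   1.  -0.3] 41.36
0.013 [ 0.1  1.4 -0.8] 41.61
0.012 [-0.5  0.1 -1.1] 41.86
0.011 [0.2 0.6 0.2] 42.11
0.01 [-0.3  0.7 -0.5] 42.36
0.009 [-0.5  0.7 -1.3] 42.61
0.008 [-1.1  0.9 -0. ] 42.86
0.007 [-1.8  1.8  2.9] 43.11
```

```bash
python3 - <<'E'
from h import *
from plant import *
c=[.622,-.0406]; p,q=tool([*c,.0078],-26.2); servo_line(p,feed=.03); 
gripper_to(1.0); hold(.3); servo_line(p+[0,0,.12],feed=.1); 
p2,q2=tool([.42,.13,.22],20); movep(p2,q2); hold(.5); print(state()["t"],state()["force"])
for n in("top","side"):
    s=snapshot(n); np.savez(f"pics/{n}15.npz",**s)
for n in("top15","side15"):
    s=load(n);C=cloud(s);hsv=cv2.cvtColor(s["pixels"],cv2.COLOR_RGB2HSV).astype(int)
    m=(hsv[...,1]<45)&(hsv[...,2]>120)&(abs(C[...,0]-.62)<.08)&(abs(C[...,1]+.04)<.075)&(C[...,2]<.02)
    try: print(n,rect(ray(s,max(blobs(m),key=len),.01)),"z",np.percentile(C[m][:,2],[5,50,95]).round(4))
    except ValueError: print(n,"occluded")
biscuit_on_board("side15",.031)
b=cv2.cvtColor(load("side15")["pixels"],cv2.COLOR_RGB2BGR)[120:400,180:460].repeat(2,0).repeat(2,1); cv2.imwrite("pics/end15.png",b)
E
```

```text
47.1917 [ 0.30190175  0.07041315 -0.6970863 ]
top15 (array([ 0.6225, -0.0427]), array([0.0839, 0.0887]), 63.0) z [0.0046 0.0088 0.0132]
side15 (array([ 0.6243, -0.0402]), array([0.087, 0.092]), 63.3) z [0.0072 0.0102 0.0134]
side15 biscuit board xy [0.0032 0.0737] r 0.0557 slopes [-0.   0.5] z 0.0307
```

View pics/end15.png

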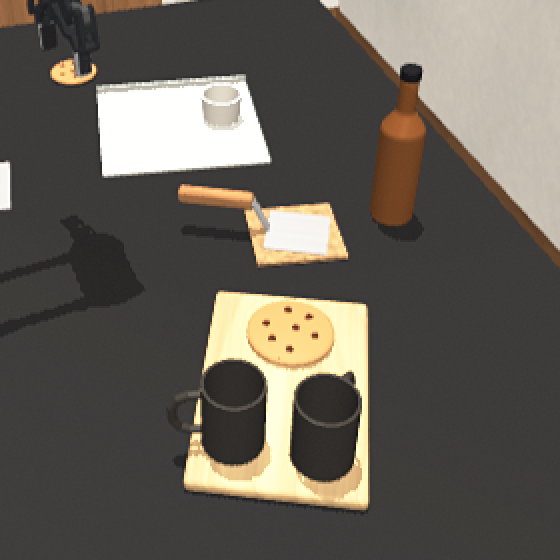

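The picture shows the turner flat and centred on the cork at (298,232) and the biscuit flat on the board at (290,332). The ramekin, mugs and bottle stand where they were, and the arm is clear.

```bash
python3 -c "
from plant import *
print(sign_off())"
```

```text
the job is handed in; nothing more can be done
None
```

The job is handed in at about 47 s: the biscuit lies flat and right way up, wholly on the serving board, the turner is back flat and centred on the cork rest, and the ramekin, mugs and bottle stand where they were; the first grasp closed on nothing because the real fingertips sat about 35 mm above the reported TCP, which I corrected before retrying.

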